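# Lock the dust pipe into its bench outlet

## Robot

A 6-joint arm with a two-finger parallel gripper is mounted at the origin on the work surface. World frame = base frame: x ahead of the robot, y to its left, z up, the work surface at z = 0. Lengths are in m, angles in rad, forces in N, time in s.
With the tool pointing down it reaches from about 0.25 to 0.775 m from the base axis. Payload 4 kg.
Tool frame: the origin (TCP) lies midway between the tips of the shut fingers; the grasp point (between the pads) lies 19 mm behind it; z points along the fingers, y is the line along which they close (so a half turn about z gives the same grasp; the last joint's range is limited). The gripper opens to 94 mm and grips with 3 to 60 N. Pads are 16 mm wide; open, the fingers measure 119 mm over their backs; the gripper's body (75 mm by 177 mm) begins 78 mm behind the grasp point.
Start: joints at [1.242, 0.087, 1.371, -0, 1.684, -0.103], TCP at [0.123, 0.536, 0.206] pointing down, gripper open.
Joint ranges: [-3.1, 3.1], [-0.76, 2.03], [0.27, 2.55], [-1.08, 4.22], [0.17, 2.65], [-2.57, 2.57]. Speed limits (rad/s): [2.79, 2.79, 3.14, 3.14, 3.14, 3.14].

## Interface

Orientations are given as [roll, pitch, yaw] about the fixed x, y, z axes, in that order (R = Rz(yaw) Ry(pitch) Rx(roll)).
In Python, from cell import move_pose, line_to, move_j, gripper_to, dwell, ik, snapshot, PlanningError, close_job, find_in, trace, landmark_of, read_time, read_joint_positions, read_qvel, read_effort, read_tcp_pos, read_tcp_rot, read_ft_force, read_ft_torque, read_width, read_finger_force gives the robot as it stands. The module is installed in compiled form; this text tells all that it offers. Calls block until the motion is done:
- move_pose(position, orientation): joint-space move of the TCP to a pose.
- line_to(position, rot=None, rate=0.15, guard=None): straight line of the TCP; rot=None keeps the orientation; rate is the mean speed in m/s. With guard (N) it stops when the force on the tool has changed by that much, and returns True; else False.
- move_j(angles): joint-space move.
- gripper_to(opening, force=None): finger opening in m; force is the grip in N (None keeps the last); returns when the fingers have stopped.
- dwell(seconds).
- ik(position, orientation): joint angles nearest the present ones, or None.
- snapshot(name): name is "side" or "top"; returns a dict with "color" (420x560x3 uint8, blue, green, red), "range_z" (420x560 float32, m along the optical axis (not along the pixel's ray), 0 where there is no reading), "fov_y" (degrees; the focal length in pixels is half the picture's height over the tangent of half this angle, whatever the lens; pixels are square), "cx", "cy" (the principal point, pixels), "rvec" (rotation vector, rad) and "tvec" (3), from world to camera coordinates, as OpenCV has them. Camera axes: x right, y down, z forward; pixel columns grow to the right and rows downward; lengths in m; the calibration is good to about 2 mm. A picture is of the moment at which its call begins.
A pose or a line that the arm cannot do raises PlanningError and nothing moves.
- close_job(): hands the job in; it is judged then, once.
Trained networks look in the newest picture that a camera, given by its name, has taken for a name from the list of things; names that differ only in an ending like _2 or _b are one class to them, and where a whole thing is asked for, a point or a joint stands for the part that bears it (a point fixed in the world has none). Each returns a list of dicts, best first, with "conf" (0 to 1); they miss things now and then, are a little off and sometimes report something else, mostly with a low value. They report only what shows in the picture. A call takes as long as a camera call. They do not tell look-alikes from the thing itself.
- find_in(camera, label): "pixel" ([row, column] in pixels, amid what is visible of it).
- trace(camera, label): "mask" (420x560 bool, what is visible of it) and "pixel" ([row, column] in pixels, amid what is visible of it).
- landmark_of(camera, label): "pixel" ([row, column] in pixels: a listed point, or the origin of a listed thing).
Readings, each from a call of its own:
- read_time(): time.
- read_joint_positions(): joint angles.
- read_qvel(): joint speeds.
- read_effort(): joint torques, N m.
- read_tcp_pos(): TCP position.
- read_tcp_rot(): TCP orientation.
- read_ft_force(): force on the tool from outside, world axes, zero at the start.
- read_ft_torque(): the same for the moment, N m.
- read_width(): finger opening in m.
- read_finger_force(): force on a finger pad.
Only numpy, scipy, OpenCV 4.12 (cv2) and the standard library are available. Lean on these libraries where they do the work, as an engineer would, in place of code of your own. Each camera call takes 0.05 s, during which the arm holds its last target. There are 200 camera calls.

## Task

Set up dust extraction for sanding: take the thick grey pipe out of its wooden stand and push it nose-down into the wide-mouthed metal outlet until it clicks and its shoulder sits on the rim, then let go. Leave the slim pipe in its stand.

Things in the scene. Friction and masses are not known exactly. Their poses are not given: they have to be found in the camera images.
- wide_pipe_grip (a point): Centre of the barrel of the loose thick grey pipe, 146 mm tall, 0.10-0.16 kg, upright in a wooden stand 64 mm high. From the nose up: taper 18 to 34 mm wide, 34 mm shank with a groove, shoulder disc 54 mm wide (its underside 60 mm above the nose end, resting on the stand), barrel 32 mm wide, 80 mm long. Point: 106 mm above nose end, 40 below top. z up; yaw no matter. Raise 65 mm to clear the stand.
- wide_port_mouth (a point): Centre of the wide fixed metal outlet's mouth, at its rim, 90 mm above the bench; z up. Bell-mouthed socket, at the rim 58 mm wide outside, 48 inside, narrowing over 26 mm to a 38 mm bore; 100 mm square flange. Sprung balls 33 mm down resist the pipe with 5 to 15 N, more than its weight, then snap into its groove as its shoulder meets the rim. Then the barrel's centre is 46 mm above this point.
- slim_pipe_grip (a point): Centre of the barrel of the slim grey pipe, not to be used: barrel 20 mm wide, 55 mm long, above a shoulder disc 42 mm wide. It stands in a wooden stand like the other's, its top 125 mm above the bench. This point is 27.5 mm below its top; z up.
- narrow_port_mouth (a point): Centre of the narrow metal outlet's mouth, at its rim, 90 mm above the bench; z up. Not to be used. Like the wide outlet, but at the rim 44 mm wide outside and 34 mm inside, with a 24 mm bore, too small for the thick pipe.
Things that resemble listed ones, but are neither listed nor needed, are in the scene too. What is shaped like the part that bears wide_pipe_grip but purple is not meant. What is shaped like the part that bears wide_port_mouth but red is not meant.

How it is judged:
At the end, for the whole second after the job is handed in: The thick pipe is locked upright in the wide outlet: its shoulder within 5 mm of the rim, its barrel within 10 mm sideways of the outlet's axis and within 10 degrees of upright (z of wide_pipe_grip in the frame of wide_port_mouth between 0.04 and 0.051 m and horizontal distance between wide_pipe_grip and wide_port_mouth below 0.01 m and angle between wide_pipe_grip's own z axis and vertical below 0.17 rad); the robot touches nothing.
It fails at once if the slim pipe is taken or knocked out of its place (moved more than 30 mm) (distance of slim_pipe_grip from where it was at the start of the episode above 0.03 m).
It also fails if it takes over 42 s, if anything falls off the work surface, if the arm or the gripper's body presses on something with over 40 N, if the wrist force passes 120 N, or if a joint passes its speed limit or range.

## Working session

There is one attempt and no reset: what is moved stays moved. The work goes in short steps, each a Python script; the robot and the scene stay as the last script left them, time stands still between calls to the robot, and variables do not carry over. Pictures are saved under pics/ and viewed, at most 10 in all, crops included, and the job is handed in when it is done.

```bash
mkdir -p pics; cat > h.py <<'E'
import numpy as np, cv2
from cell import *
def cam(s):
    f=210/np.tan(np.radians(s["fov_y"])/2); R=cv2.Rodrigues(np.array(s["rvec"],float))[0]
    return f,R,np.array(s["tvec"],float).ravel()
def cloud(s):
    f,R,t=cam(s); z=s["range_z"]; v,u=np.mgrid[0:420,0:560]
    P=np.stack([(u-s["cx"])*z/f,(v-s["cy"])*z/f,z],-1)
    W=(P-t)@R; W[z<=0]=np.nan
    return W
def ray_z(s,px,h):
    f,R,t=cam(s); d=R.T@np.array([(px[1]-s["cx"])/f,(px[0]-s["cy"])/f,1]); c=-R.T@t
    return c+d*(h-c[2])/d[2]
E
python3 - <<'E'
from h import *
H={'wide_pipe_grip':.11,'wide_port_mouth':.09,'slim_pipe_grip':.0975,'narrow_port_mouth':.09}
ims=[]
for c in("top","side"):
    s=snapshot(c); im=s["color"].copy(); np.save(f"{c}.npy",s,allow_pickle=True)
    W=cloud(s); print(c,"cam",(-cam(s)[1].T@cam(s)[2]).round(3))
    for n in H:
        for r in landmark_of(c,n):
            p=r["pixel"]; print(c,n,round(r["conf"],2),np.round(p),ray_z(s,p,H[n]).round(3),W[int(p[0]),int(p[1])].round(3),im[int(p[0]),int(p[1])])
    cv2.imwrite(f"pics/{c}0.png",im)
print(read_time())
E
```

```text
top cam [0.539 0.008 0.915]
top wide_pipe_grip 0.92 [255. 231.] [0.559 0.13  0.11 ] [0.559 0.125 0.148] [37 49 58]
top wide_pipe_grip 0.77 [230. 175.] [0.615 0.249 0.11 ] [0.613 0.241 0.144] [101  54  95]
top wide_port_mouth 0.69 [157. 428.] [ 0.766 -0.297  0.09 ] [ 0.775 -0.306  0.063] [11 10 51]
top wide_port_mouth 0.58 [237. 464.] [ 0.591 -0.36   0.09 ] [ 0.594 -0.374  0.06 ] [64 66 69]
top slim_pipe_grip 0.73 [286. 146.] [0.499 0.312 0.098] [0.5   0.305 0.12 ] [47 56 66]
top narrow_port_mouth 0.96 [276. 353.] [ 0.513 -0.124  0.09 ] [ 0.513 -0.134  0.022] [ 98 100 104]
side cam [0.186 0.675 0.586]
side wide_pipe_grip 0.94 [271. 218.] [0.617 0.251 0.11 ] [0.605 0.265 0.126] [74 27 62]
side wide_pipe_grip 0.84 [252. 277.] [0.558 0.138 0.11 ] [0.552 0.147 0.118] [56 59 62]
side wide_port_mouth 0.76 [174. 363.] [ 0.585 -0.352  0.09 ] [ 0.598 -0.378  0.077] [107 109 116]
side wide_port_mouth 0.65 [168. 301.] [ 0.76  -0.285  0.09 ] [ 0.774 -0.308  0.078] [ 11  11 110]
side slim_pipe_grip 0.9 [323. 246.] [0.499 0.316 0.098] [0.497 0.319 0.103] [61 61 59]
side narrow_port_mouth 0.56 [211. 355.] [ 0.513 -0.137  0.09 ] [ 0.518 -0.145  0.087] [140 148 155]
0.5
```

View pictures.

```bash
python3 - <<'E'
from h import *
t=cv2.imread("pics/top0.png"); s=cv2.imread("pics/side0.png")
cv2.imwrite("pics/c.png",np.vstack([cv2.resize(t[130:310,100:500],(800,360),interpolation=cv2.INTER_CUBIC)[:, :],cv2.resize(s[120:360,150:450],(300,240))[:, :].copy() if 0 else cv2.resize(s[140:350,150:450],(800,240))*1]))
# refine from clouds: barrel top, rim ring, stand tops
for c in("top","side"):
    S=np.load(c+".npy",allow_pickle=True).item(); W=cloud(S)
    for n,xy,z0,z1,r in(("pipe",(.559,.134),.135,.16,.04),("barrel",(.559,.134),.085,.135,.03),("purple",(.615,.25),.135,.16,.04),("rim",(.589,-.357),.084,.1,.05),("slim",(.499,.314),.11,.135,.04),("nport",(.513,-.13),.084,.1,.05)):
        m=(np.hypot(W[...,0]-xy[0],W[...,1]-xy[1])<r)&(W[...,2]>z0)&(W[...,2]<z1); P=W[m]
        if len(P)>5:
            (ctr,rad)=cv2.minEnclosingCircle((P[:,:2]*1000).astype(np.float32)); print(c,n,len(P),np.round(ctr),round(rad,1),np.median(P,0).round(4))
E
```

```text
top pipe 223 [558. 134.] 16.3 [0.5592 0.1328 0.1495]
top barrel 44 [559. 128.] 14.9 [0.5569 0.1195 0.1114]
top purple 214 [616. 254.] 16.2 [0.6156 0.2524 0.1456]
top rim 224 [ 591. -357.] 28.7 [ 0.591  -0.3607  0.089 ]
top slim 101 [505. 314.] 10.3 [0.506  0.3119 0.1241]
top nport 148 [ 513. -126.] 21.3 [ 0.5122 -0.1281  0.089 ]
side pipe 214 [557. 133.] 18.3 [0.5528 0.1384 0.1501]
side barrel 308 [554. 134.] 16.0 [0.5482 0.1446 0.1113]
side purple 227 [614. 253.] 17.2 [0.6102 0.2569 0.1464]
side rim 97 [ 588. -358.] 30.2 [ 0.5884 -0.356   0.0886]
side slim 165 [503. 313.] 11.1 [0.5002 0.3165 0.1249]
side nport 108 [ 510. -128.] 22.7 [ 0.5097 -0.1278  0.0892]
```

View pics/top0.png

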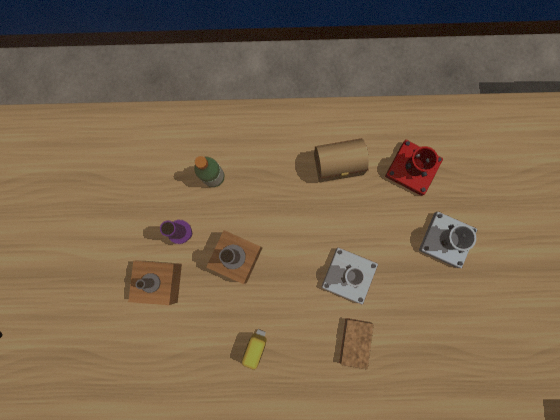

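View pics/c.png

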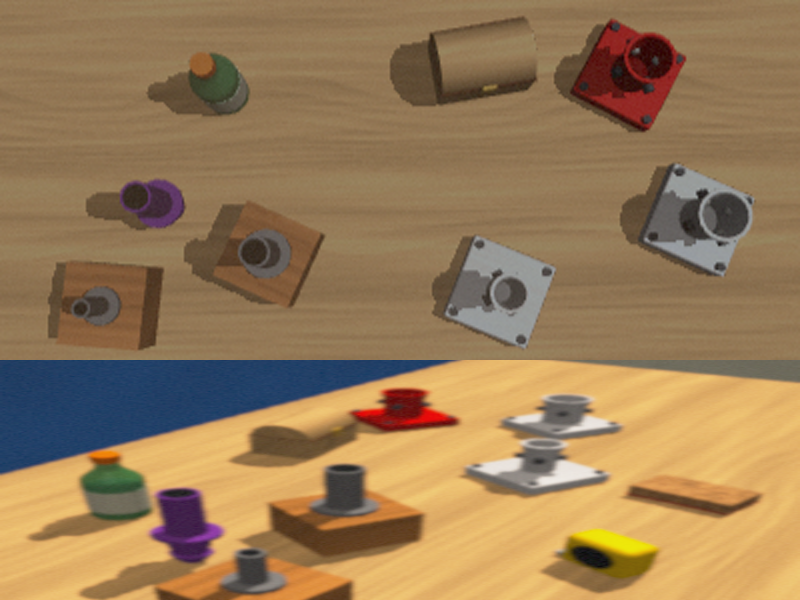

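Candidates for the pipe (top picture) are grey at [255,231] in a wooden stand, purple at [230,175] free-standing, and slim at [286,146]. The grey one at [255,231] fits: barrel radius 16 mm, top at 0.150 m. For the outlet they are red at [157,428], grey wide at [237,464] (rim radius 29 mm), and grey narrow at [276,353] (21 mm). The one at [237,464] fits, and the enlarged crop confirms both choices.

```bash
python3 - <<'E'
from h import *
rpy=np.array(read_tcp_rot()); print("rpy",rpy)
p=np.array([.5578,.1335]); q1=np.arctan2(p[1],p[0])
yaw=rpy[2]+(q1-1.242)
yaw=(yaw+np.pi/2)%np.pi-np.pi/2
for y in (yaw,yaw+np.pi,yaw-np.pi):
    q=ik([*p,.22],[np.pi,0,y]); print(y,q)
    if q is not None and abs(q[5])<1: break
o=[np.pi,0,y]
gripper_to(.08,10)
move_pose([*p,.22],o)
hit=line_to([*p,.093],rate=.12,guard=10); print("hit",hit,read_tcp_pos())
if not hit:
    gripper_to(.02,50); print("w",read_width(),read_finger_force(),read_ft_force())
    line_to([*p,.093+.085],rate=.12); line_to([*p,.24],rate=.2)
    print(read_width(),read_ft_force(),read_ft_torque(),read_tcp_pos(),read_time())
    s=snapshot("side"); cv2.imwrite("pics/lift.png",cv2.resize(s["color"][80:380,120:480],None,fx=2,fy=2))
E
```

```text
rpy [-3.14156612e+00  4.82806983e-06  2.91577669e+00]
-1.2329016609443433 None
1.9086909926454498 [ 0.13607031  0.13765119  1.2867545   0.          1.71718697 -0.20182435]
hit False [0.55855092 0.13362603 0.09413399]
w 0.031752106626850955 49.99994337558746 [-0.10537281 -0.3372024  -0.35491044]
0.0315498260653524 [ 0.04344956 -0.23465372 -1.4029371 ] [-0.0845894   0.03517711  0.01884136] [0.55766496 0.13345794 0.23912422] 6.4083
```

View pics/lift.png

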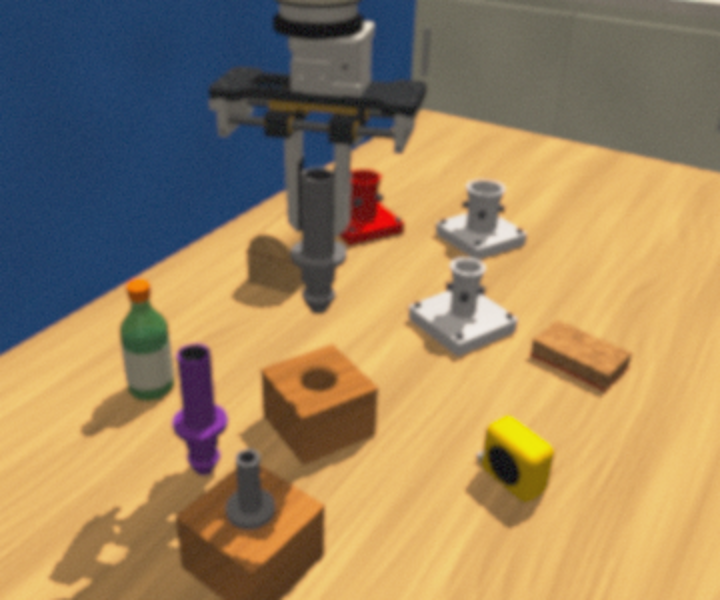

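The thick pipe is held upright between the fingers (crop pixel about [200,318]), its stand hole is empty, and the slim pipe is untouched. Next I move above the wide outlet, check the pipe's offset, and insert it.

```bash
python3 - <<'E'
from h import *
p=np.array([.5895,-.3575]); r=read_tcp_rot(); q=read_joint_positions()
y=r[2]+np.arctan2(p[1],p[0])-q[0]
move_pose([*p,.24],[np.pi,0,y]); line_to([*p,.205],rate=.12)
t=np.array(read_tcp_pos()); print(t,read_time())
s=snapshot("side"); W=cloud(s)
for n,z0,z1,rr in(("shoulder",t[2]-.036,t[2]-.02,.045),("rim",.084,.097,.05)):
    m=(np.hypot(W[...,0]-p[0],W[...,1]-p[1])<rr)&(W[...,2]>z0)&(W[...,2]<z1); P=W[m]
    if len(P)>5: print(n,len(P),cv2.minEnclosingCircle((P[:,:2]*1000).astype(np.float32)),P.mean(0))
for l,h in(("wide_pipe_grip",t[2]+.016),("wide_port_mouth",.09)):
    for d in landmark_of("side",l): print(l,round(d["conf"],2),np.round(d["pixel"]),ray_z(s,d["pixel"],h).round(4))
cv2.imwrite("pics/hover.png",cv2.resize(s["color"][60:260,260:460],None,fx=3,fy=3))
E
```

```text
[ 0.58956486 -0.35660287  0.20447445] 8.6917
shoulder 105 ((588.31201171875, -356.81689453125), 28.61208152770996) [ 0.58317012 -0.34525166  0.17986334]
rim 99 ((590.5112915039062, -356.20751953125), 31.29962158203125) [ 0.58804867 -0.35775546  0.08838316]
wide_pipe_grip 0.85 [130. 368.] [ 0.5932 -0.3685  0.2205]
wide_pipe_grip 0.83 [273. 216.] [0.5153 0.3555 0.2205]
wide_port_mouth 0.9 [167. 301.] [ 0.7647 -0.2896  0.09  ]
wide_port_mouth 0.65 [171. 363.] [ 0.5921 -0.3706  0.09  ]
```

View pics/hover.png

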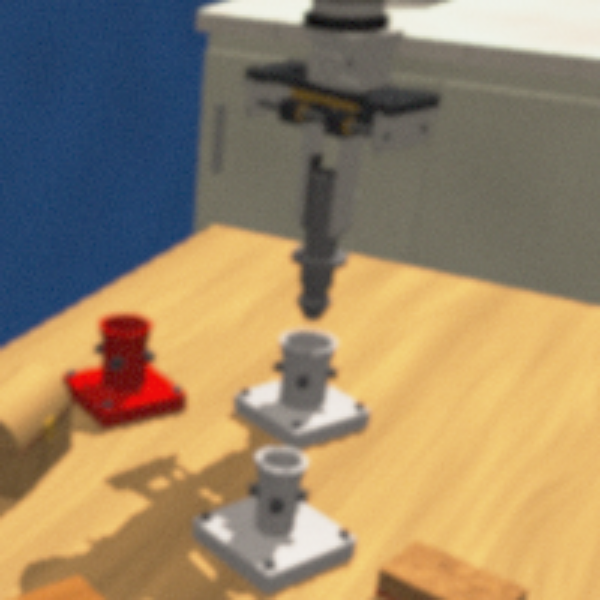

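The nose (crop about [310,312]) hangs centred over the wide outlet's mouth ([345,308]), and the shoulder and rim centres agree within 2 mm. I'll insert it now.

```bash
python3 - <<'E'
from h import *
p=[.5895,-.3573]
print(line_to([*p,.160],rate=.1,guard=20),read_tcp_pos(),read_ft_force())
for z in(.145,.135,.128,.123,.119,.116):
    h=line_to([*p,z],rate=.04,guard=35); print(z,h,np.round(read_tcp_pos(),4),np.round(read_ft_force(),1),round(read_width(),4))
    if h: break
print(read_time())
s=snapshot("side"); W=cloud(s); t=read_tcp_pos()
m=(np.hypot(W[...,0]-p[0],W[...,1]-p[1])<.045)&(W[...,2]>.07)&(W[...,2]<.11); print(np.percentile(W[m][:,2],[50,90,98]))
cv2.imwrite("pics/ins.png",cv2.resize(s["color"][100:230,300:430],None,fx=4,fy=4))
E
```

```text
False [ 0.58955456 -0.35739922  0.16016919] [ 0.06414752  0.14076354 -0.60777216]
0.145 False [ 0.5894 -0.3572  0.1446] [-0.2  0.9 -0.8] 0.0312
0.135 False [ 0.59   -0.3573  0.135 ] [ 2.3  0.2 -0.5] 0.0314
0.128 False [ 0.5898 -0.3576  0.1284] [ 2.1 -0.9  0.3] 0.0315
0.123 False [ 0.5894 -0.3571  0.1211] [ 4.1 -1.8 -4.4] 0.0317
0.119 False [ 0.5895 -0.3571  0.1189] [ 2.3 -0.5 -0.4] 0.0314
0.116 False [ 0.5895 -0.3571  0.1189] [-0.4  1.2  7.1] 0.0311
11.4667
[0.09268211 0.10339932 0.10906181]
```

View pics/ins.png

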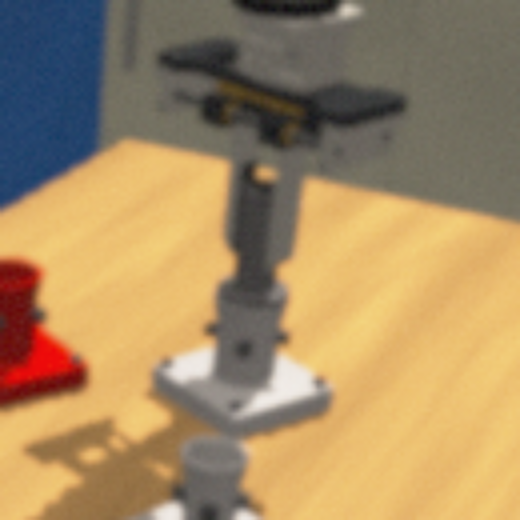

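The shoulder sits on the rim (crop about [290,250]). The force dipped as it snapped in and then rose at a hard stop at TCP z 0.119, as predicted. I'll release, retreat and verify.

```bash
python3 - <<'E'
from h import *
p=[.5895,-.3573]
gripper_to(.08); line_to([*p,.27],rate=.15)
q=list(read_joint_positions()); q[0]+=.9; move_j(q); print(read_time())
for c in("side","top"):
    s=snapshot(c); W=cloud(s)
    for n,z0,z1 in(("top",.165,.2),("low barrel",.1,.125),("disc",.088,.099)):
        m=(np.hypot(W[...,0]-p[0],W[...,1]-p[1])<.045)&(W[...,2]>z0)&(W[...,2]<z1); P=W[m]
        if len(P)>5: print(c,n,len(P),np.round(cv2.minEnclosingCircle((P[:,:2]*1000).astype(np.float32))[0]),np.percentile(P[:,2],[50,95]).round(4))
    if c=="side": cv2.imwrite("pics/end.png",cv2.resize(s["color"][100:230,300:430],None,fx=4,fy=4))
E
```

```text
15.725
side top 78 [ 590. -357.] [0.1752 0.1779]
side low barrel 81 [ 587. -356.] [0.1122 0.1233]
side disc 115 [ 587. -356.] [0.0961 0.0979]
top top 259 [ 590. -356.] [0.1755 0.1774]
top low barrel 83 [ 590. -354.] [0.1133 0.1234]
top disc 308 [ 591. -356.] [0.0952 0.0976]
```

View pics/end.png

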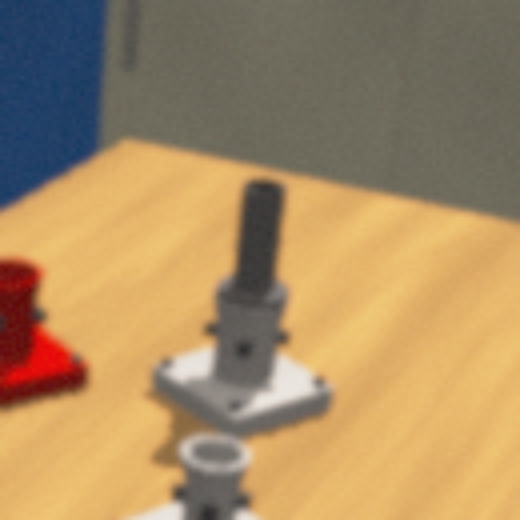

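The pipe stands upright in the wide outlet (crop about [240,255]). Its top is at 0.176 m, as it should be, and it is centred within 2 mm.

```bash
python3 -c "from cell import *; print(close_job())"
```

```text
the job is handed in; nothing more can be done
None
```

The thick grey pipe is locked upright in the wide outlet with its shoulder on the rim and the gripper clear of it, the slim pipe was left alone, and the job was handed in at about 16 s; no verdict was returned.

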